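Wedge the carton row tight in its carrier

TASK

Three film cartons stand loose in the grey carrier in front of you. Take the thick orange wedge and push it firmly straight down, narrow end first, into the gap between the blue sliding plate and the carrier's sloped end wall, about midway across the carrier, until it goes no further and the row is locked tight; then let go. The thin white wedge is the wrong size: leave it standing where it is.

Things in the scene. Friction and masses are not known exactly. Their poses are not given: they have to be found in the camera images.
- wedge_center (a point): Centre of the loose orange wedge (0.1 kg, 90 mm tall, standing narrow end down), 45 mm above its foot. z up, y across its thickness, x along its 70 mm width. Tapered body 56 mm tall, 22 mm thick (y) at the foot, evenly to 50 mm at the top; on it a grip block 24 mm thick (y), 44 mm wide (x), from 11 to 45 mm above this point: pinch it across y.
- thin_wedge_center (a point): Centre of the thin white wedge (the wrong one), 45 mm above its foot. Same height, width, grip block and axes as the orange wedge, but its body is 18 mm thick at the foot and only 29 mm at the top. It stands on the bench beside the orange one, on either side.
- slot (a point): Middle of the wedge gap's mouth with the row tight, level with the end walls' tops, 62 mm above the bench, in the fixed tray (122 x 226 mm). z up, y along the row to the cartons, x across. Gap 108 mm wide (x); 48 mm long (y) at the mouth, 20 mm at the floor 56 mm below. Wedge goes in with axes parallel, either way round; home, its centre is 7 mm below here and it stops hard. Press with about 22 N.
- follower (a joint): Blue plate (62 mm tall) between cartons and gap, m: 0 = cartons packed tight; 0.006 to 0.009 at the start = slack: the plate stands that much nearer the end wall, so the gap is that much shorter (y) and its middle half that much towards the slot's -y. Slides with 1.5 N friction; the wedge pushes it (8 to 18 N down) and then stays by friction. Carton tops are 58 mm above the bench.
There are look-alikes about, which are no part of the job. Of the things that look like the part that bears wedge_center, the middle-sized one is meant.

How it is judged (in metres and radians):
At the end, for the whole second after the job is handed in: Orange wedge released in the gap, within 25 mm of its middle, within 10 degrees of upright, its centre 0 to 20 mm below the gap mouth (within 7 mm of fully home); blue plate within 3 mm of tight; thin white wedge within 30 mm of where it stood (value of joint follower below 0.003 m and z of wedge_center in the frame of slot between -0.02 and 0 m and horizontal distance between wedge_center and slot below 0.025 m and angle between wedge_center's own z axis and vertical below 0.175 rad and distance of thin_wedge_center from where it was at the start of the episode below 0.03 m); the robot touches nothing.
It also fails if it takes over 35 s, if anything falls off the work surface, if the arm or the gripper's body presses on something with over 40 N, if the wrist force passes 120 N, or if a joint passes its speed limit or range.

ROBOT

A 7-joint arm with a two-finger parallel gripper is mounted at the origin on a cart in front of the work surface, level with it; the furniture and walls round the work are solid. World frame = base frame: x ahead of the robot, y to its left, z up, the work surface at z = 0. Lengths are in mm, angles in degrees, forces in N, time in s.
With the tool pointing down it reaches from about 425 to 1025 mm from the base axis. Payload 9.4 kg.
Tool frame: the origin (TCP) lies between the finger pads; the fingertips stand 8 mm ahead of it and the grasp point (between the pads) lies 11 mm behind it; z points along the fingers, y is the direction in which the jaws open and shut (so a half turn about z gives the same grasp; the last joint's range is limited). The gripper opens to 85 mm and grips with 20 to 120 N. Pads are 22 mm wide; open, the fingers measure 114 mm over their backs; the gripper's body (76 mm by 85 mm) begins 54 mm behind the grasp point. The pads swing forward as they close: fully open they stand 13 mm farther back than shut.
Start: joints at [-77.103, 34.337, -0.143, 91.639, 0.103, 54.024, -4.572], TCP at [215.502, 692.23, 239.275] pointing down, gripper open.
Joint ranges: [-147.43, 147.43], [-19.82, 112.94], [-74.19, 73.91], [6.32, 146.72], [-59.91, 239.91], [6.04, 106.73], [-150.56, 150.56]. Speed limits (degrees/s): [127.2, 127.2, 172.46, 172.46, 180, 180, 180].

INTERFACE

Orientations are given as a 3x3 rotation matrix whose columns are the frame's x, y, z axes.
In Python, from plant import observe, snapshot, camera_model, job_done gives the robot as it stands.
- The arm moves only by the tool servo_tool, never from a script. Its argument "plan" is text: rows parted by semicolons, each of 7 numbers parted by spaces: the turn, a rotation vector about the tool's x, y, z as a fraction of full scale, then the shift along the tool's x, y, z as a fraction of full scale, then the closure, from 0 (fully open) to 1 (shut). In form: ax ay az x y z claw; .... A call has 1 to 8 rows; each row is the pose to reach, as a shift and turn from the pose commanded when the call began, along the tool's axes at that moment, turning the shorter way round; what a row does not reach only later rows make up. Full scale, the value 1, is 200 mm for a shift and pi rad for a turn. A row lasts 1/8 s, in which the tool goes at most 62.5 mm and 10.7 degrees, less where a joint would pass 70% of its speed; a pose out of reach is approached as far as the arm can. A call with a number of a shift or a turn outside -1 to 1 is refused whole. A call with a gripper value outside its range is refused whole. The fingers move at their own pace and stop on an object; the grip force is fixed at half the most. Time passes only in rows, so rows that repeat a pose let the fingers close. It gives the time, the measured TCP pose, the force and the opening at its end, in the units of the state.
- observe(): the state, without advancing time (a new reading comes with each control period).
- snapshot(name): name is "scene" or "top"; returns the picture (420x560x3 uint8, blue, green, red); there is no depth.
- camera_model(name): a dict with "fx", "fy", "cx", "cy" (pixels), "xyz" and "attitude" of the camera in the world. Camera axes: x right, y down, z forward; pixel columns grow to the right and rows downward; lengths in mm; the calibration is good to about 2 mm. A picture is of the moment at which its call begins. camera_model takes no time and is no camera call.
- job_done(): hands the job in, once; it reports no verdict.
The state is a dict: "clock": time; "joints": joint angles; "qd": joint speeds; "effort": joint torques, N m; "ee_pos": TCP position; "ee_rot": TCP orientation; "ft_force": force on the tool from outside, world axes, zero at the start; "wrist_torque": the same for the moment, N m; "finger_gap": finger opening in mm.
Only numpy, scipy, OpenCV 4.12 (cv2) and the standard library are available. Lean on these libraries where they do the work, as an engineer would, in place of code of your own. Each camera call takes 0.05 s, during which the arm holds its last target.

## Working session

There is one attempt and no reset: what is moved stays moved. The work goes in short steps, Python scripts to look and compute and a tool call to move; the robot and the scene stay as the last step left them, time stands still between calls to the robot, and variables do not carry over. Pictures are saved under pics/ and viewed, and the job is handed in when it is done.

Besides the shell and the picture viewer there is one more tool, called as name(argument=value, ...), one argument or row to a line, values as JSON. servo_tool: Moves the arm, as the interface text tells. Its arguments: {"type":"object","properties":{"plan":{"type":"string"}},"required":["plan"]}

```bash
mkdir -p pics; python3 - <<'E'
from plant import *
import cv2
print(observe())
for n in("scene","top"):
    print(n,camera_model(n)); cv2.imwrite(f"pics/{n}0.png",snapshot(n))
E
```

```text
{'clock': 0.0, 'joints': array([-77.10282872,  34.38361881,  -0.14757971,  91.6821402 ,
         0.10242241,  54.02493044,  -4.57117415]), 'qd': array([ 0.04155239, -0.00121764, -0.07209752, -0.03304672,  0.08897789,
        0.0588961 ,  0.04807477]), 'effort': array([-1.29549604e-03, -7.76449871e+01,  1.56439148e+00, -2.57991815e+01,
        1.22691679e-02,  9.14703123e-03,  7.91203348e-06]), 'ee_pos': array([215.34877885, 691.77739499, 238.4202711 ]), 'ee_rot': array([[-9.54832138e-01,  2.97145521e-01, -3.57245119e-04],
       [ 2.97145713e-01,  9.54830904e-01, -1.53963882e-03],
       [-1.16388099e-04, -1.57625048e-03, -9.99998751e-01]]), 'ft_force': array([-0.08612883, -0.17979949,  0.42265248]), 'wrist_torque': array([0.0377847 , 0.02449395, 0.02404019]), 'finger_gap': 85.1054030037515}
scene {'fx': 503.5543068681415, 'fy': 503.5543068681415, 'cx': 274.41440241419707, 'cy': 213.4538199135405, 'xyz': array([ 226.08608402, -713.32027382,  607.46040175]), 'attitude': array([[ 0.90759185, -0.26343892,  0.32692044],
       [-0.41978946, -0.5557772 ,  0.71755732],
       [-0.0073376 , -0.78848693, -0.61500774]])}
top {'fx': 417.8638361183491, 'fy': 417.8638361183491, 'cx': 285.31615226590884, 'cy': 201.69221696196988, 'xyz': array([366.55191724, -77.13979458, 914.55884612]), 'attitude': array([[ 0.01329175, -0.98108464,  0.19312239],
       [-0.99969223, -0.01708467, -0.01798779],
       [ 0.02094698, -0.19282386, -0.98100978]])}
```

View pics/scene0.png

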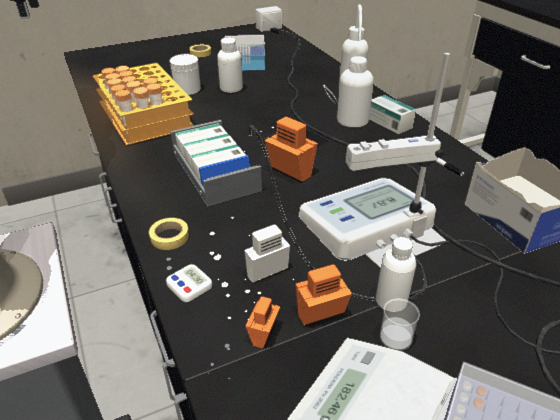

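View pics/top0.png

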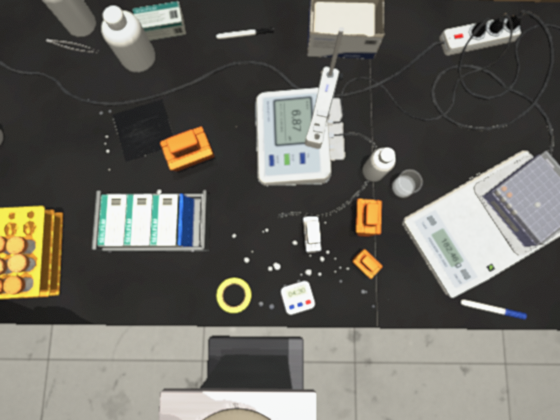

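The pictures show three orange wedges: top pixels (187,148), (368,216) and (367,263). The white one is at (312,234) and the carrier spans about (95–206, 192–250). I'll enlarge these areas next.

```bash
python3 - <<'E'
import cv2
t=cv2.imread("pics/top0.png");s=cv2.imread("pics/scene0.png")
def c(im,x0,y0,w,h,k,n): cv2.imwrite(f"pics/{n}.png",cv2.resize(im[y0:y0+h,x0:x0+w],None,fx=k,fy=k,interpolation=cv2.INTER_CUBIC))
c(t,290,180,100,100,6,"t_w"); c(t,85,120,135,140,4,"t_c"); c(s,235,220,130,130,4.5,"s_w"); c(s,160,105,170,105,4.5,"s_c")
E
```

```text
(no output)
```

View pics/t_w.png

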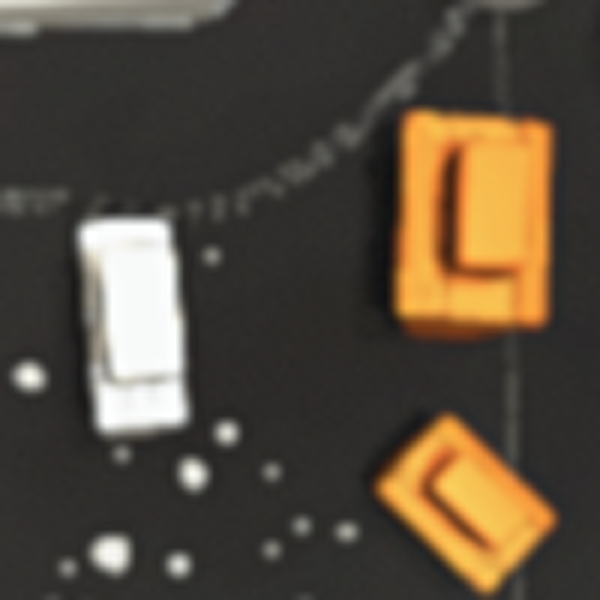

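View pics/t_c.png

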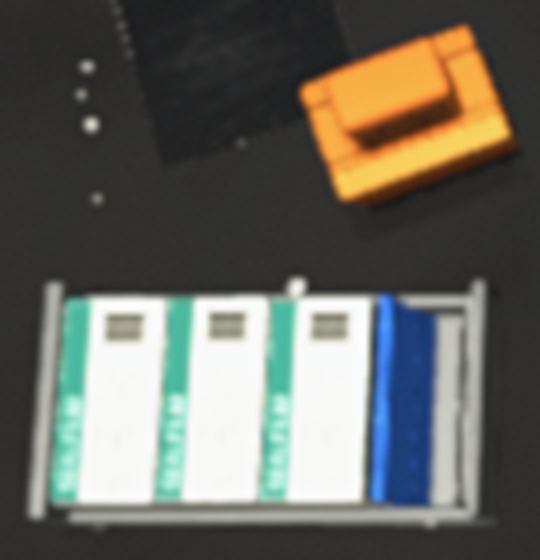

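View pics/s_w.png

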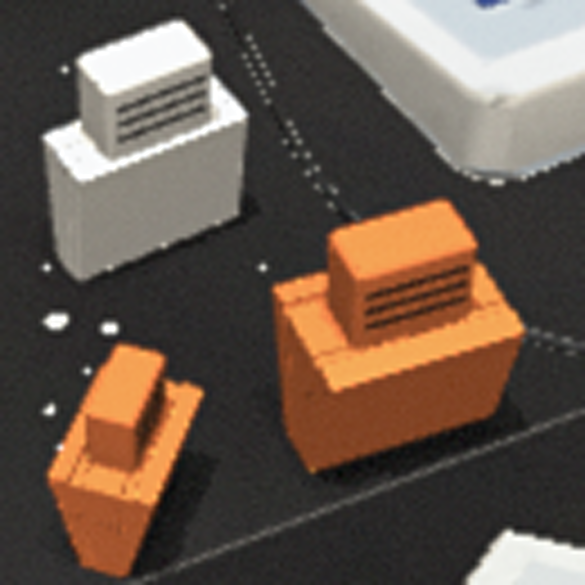

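View pics/s_c.png

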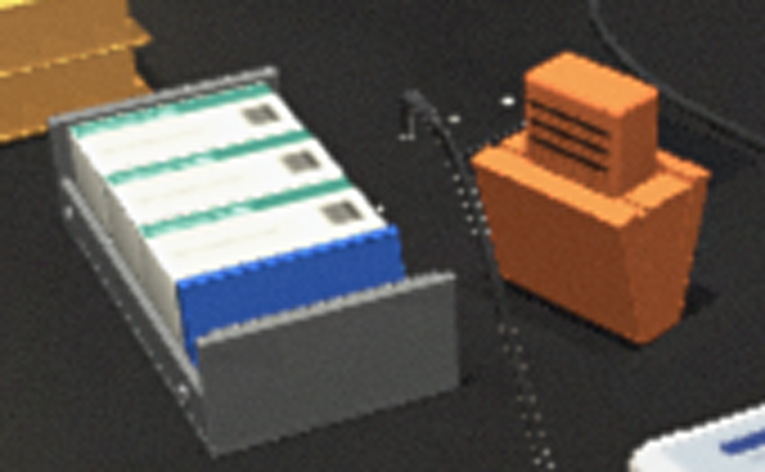

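```bash
cat > h.py <<'E'
import numpy as np
from plant import camera_model
def px(cam,u,v,z):
    m=camera_model(cam);R=m["attitude"];d=R@np.array([(u-m["cx"])/m["fx"],(v-m["cy"])/m["fy"],1]);p=m["xyz"]
    return (p+d*(z-p[2])/d[2]).round(1)
def proj(cam,P):
    m=camera_model(cam);q=m["attitude"].T@(np.array(P,float)-m["xyz"]);return np.array([m["fx"]*q[0]/q[2]+m["cx"],m["fy"]*q[1]/q[2]+m["cy"]])
E
python3 - <<'E'
from h import *
def show(n,pts,z,k,ox,oy,cam="top"):
    P=np.array([px(cam,ox+x/k,oy+y/k,z) for x,y in pts]);print(n,P[:,:2].tolist(),"mean",P.mean(0),"sides",np.linalg.norm(P-np.roll(P,-1,0),axis=1).round(1), "dir", [np.degrees(np.arctan2(*(P[(i+1)%4]-P[i])[[1,0]])).round(1) for i in range(4)])
W=(6,290,180)
show("mid body",[(405,112),(553,122),(547,328),(395,320)],56,*W)
show("mid grip",[(468,143),(533,147),(524,270),(457,266)],90,*W)
show("small body",[(448,413),(557,518),(487,595),(375,490)],38,*W)
show("white body",[(78,222),(172,215),(188,425),(98,435)],56,*W)
show("white grip",[(103,248),(170,245),(182,378),(113,382)],90,*W)
C=(4,85,120)
show("big body",[(300,90),(468,27),(515,145),(345,200)],66,*C)
show("carrier",[(46,283),(485,280),(476,517),(30,518)],62,*C)
show("plate mouth",[(372,298),(388,298),(384,502),(370,502)],62,*C)
show("inner wall",[(472,282),(472,282),(464,515),(464,515)],62,*C)
S=(4.5,235,220)
show("mid grip s",[(330,237),(446,202),(476,240),(358,279)],90,*S,"scene")
show("mid body s",[(274,290),(0,0),(525,332),(330,391)],56,*S,"scene")
show("white grip s",[(77,62),(180,20),(210,50),(107,92)],90,*S,"scene")
S=(4.5,160,105)
show("carrier s",[(50,122),(275,70),(455,277),(200,345)],62,*S,"scene")
show("plate s",[(178,284),(396,228),(404,240),(186,296)],62,*S,"scene")
E
```

```text
mid body [[544.7, -244.8], [542.0, -296.8], [469.4, -292.5], [471.3, -239.8]] mean [ 506.85  -268.475   56.   ] sides [52.1 72.7 52.7 73.6] dir [np.float64(-93.0), np.float64(176.6), np.float64(87.9), np.float64(-3.9)]
mid grip [[527.4, -259.2], [526.4, -281.1], [484.6, -276.8], [485.6, -254.5]] mean [ 506.  -267.9   90. ] sides [21.9 42.  22.3 42.1] dir [np.float64(-92.6), np.float64(174.1), np.float64(87.4), np.float64(-6.4)]
small body [[441.1, -261.2], [405.3, -298.4], [378.6, -273.3], [414.0, -235.1]] mean [ 409.75 -267.     38.  ] sides [51.6 36.6 52.1 37.6] dir [np.float64(-133.9), np.float64(136.8), np.float64(47.2), np.float64(-43.9)]
white body [[503.7, -130.1], [506.7, -162.8], [434.2, -168.1], [430.3, -137.3]] mean [ 468.725 -149.575   56.   ] sides [32.8 72.7 31.  73.8] dir [np.float64(-84.8), np.float64(-175.8), np.float64(97.2), np.float64(5.6)]
white grip [[489.7, -136.4], [491.1, -158.7], [446.9, -162.6], [445.2, -139.8]] mean [ 468.225 -149.375   90.   ] sides [22.3 44.4 22.9 44.6] dir [np.float64(-86.4), np.float64(-175.0), np.float64(94.3), np.float64(4.4)]
big bo
[... 1240 characters left out ...]
64(-68.7), np.float64(176.1), np.float64(85.4)]
white grip s [[447.1, -142.1], [489.8, -136.3], [492.4, -156.2], [450.2, -161.4]] mean [ 469.875 -149.      90.   ] sides [43.1 20.1 42.5 19.5] dir [np.float64(7.7), np.float64(-82.6), np.float64(-173.0), np.float64(99.1)]
carrier s [[431.7, 289.2], [551.3, 292.6], [556.0, 73.0], [436.3, 70.7]] mean [493.825 181.375  62.   ] sides [119.6 219.7 119.7 218.5] dir [np.float64(1.6), np.float64(-88.8), np.float64(-178.9), np.float64(91.2)]
plate s [[442.8, 120.6], [548.2, 122.7], [547.5, 111.5], [443.0, 109.8]] mean [495.375 116.15   62.   ] sides [105.4  11.2 104.5  10.8] dir [np.float64(1.1), np.float64(-93.6), np.float64(-179.1), np.float64(91.1)]
```

servo_tool(
  plan="0 0 -0.078 -0.8 -0.65 -0.1 0;0 0 -0.078 -0.8 -0.65 -0.1 0;0 0 -0.078 -0.8 -0.65 -0.1 0;0 0 -0.078 -0.8 -0.65 -0.1 0;0 0 -0.078 -0.8 -0.65 -0.1 0",
)

```text
clock: 0.72
ee_pos: [330.6, 519.7, 259.5]
ee_rot: [[-0.998, 0.059, 0.0], [0.059, 0.998, 0.0], [-0.0, 0.0, -1.0]]
ft_force: [-0.7, -0.0, -0.2]
finger_gap: 85.6
```

```bash
cat >> h.py <<'E'
def mv(target):
    from plant import observe
    o=observe();R=o["ee_rot"];d=R.T@(np.array(target,float)-o["ee_pos"])
    print("pos",o["ee_pos"].round(1),"t",o["clock"],"jaw",np.degrees(np.arctan2(R[1,1],R[0,1])).round(2),"tilt",np.degrees(np.arccos(-R[2,2])).round(2),"gap",round(o["finger_gap"],1),"F",o["ft_force"].round(1),"j",o["joints"].round(0))
    print("frac for",target,(d/200).round(4))
E
python3 -c "
from h import *
mv((460,350,260))
for u,v in((418,205),(446,55)): print(px('scene',u,v,0))"
```

```text
pos [330.6 519.7 259.5] t 0.725 jaw 86.6 tilt 0.02 gap 85.6 F [-0.7 -0.  -0.2] j [-60.  26.  -4. 105.   2.  49.  21.]
frac for (460, 350, 260) [-0.696  -0.8085 -0.0024]
[ 819.7 -102.5    0. ]
[1408.6  519.1    0. ]
```

servo_tool(
  plan="0 0 0 -0.7 -0.81 0 0;0 0 0 -0.7 -0.81 0 0;0 0 0 -0.7 -0.81 0 0;0 0 0 -0.7 -0.81 0 0",
)

```text
clock: 1.23
ee_pos: [461.6, 349.8, 258.9]
ee_rot: [[-0.998, 0.058, 0.0], [0.058, 0.998, -0.0], [-0.0, -0.0, -1.0]]
ft_force: [-0.4, 0.7, 0.5]
finger_gap: 85.8
```

servo_tool(
  plan="0 0 0 -0.1 -1 0 0;0 0 0 -0.1 -1 0 0;0 0 0 -0.1 -1 0 0;0 0 0 -0.1 -1 0 0",
)

```text
clock: 1.72
ee_pos: [468.8, 148.1, 259.1]
ee_rot: [[-0.998, 0.059, -0.001], [0.059, 0.998, -0.001], [0.0, -0.001, -1.0]]
ft_force: [-0.3, 0.8, 0.3]
finger_gap: 85.4
```

servo_tool(
  plan="0 0 0 -0.1 -1 0 0;0 0 0 -0.1 -1 0 0;0 0 0 -0.1 -1 0 0;0 0 0 -0.1 -1 0 0",
)

```text
clock: 2.22
ee_pos: [478.3, -52.5, 259.2]
ee_rot: [[-0.998, 0.059, 0.0], [0.059, 0.998, -0.0], [-0.0, -0.0, -1.0]]
ft_force: [-0.3, 0.0, 0.6]
finger_gap: 85.8
```

```bash
python3 -c "
from h import *
mv((507,-268.3,160))"
```

```text
pos [478.3 -52.5 259.2] t 2.225 jaw 86.6 tilt 0.03 gap 85.8 F [-0.3  0.   0.6] j [ -2.  16.   2. 122.  -1.  42.  87.]
frac for (507, -268.3, 160) [-0.2069 -1.0685  0.4963]
```

servo_tool(
  plan="0 0 0 -0.2 -1 0.2 0;0 0 0 -0.2 -1 0.2 0;0 0 0 -0.2 -1 0.2 0;0 0 0 -0.2 -1 0.2 0;0 0 0 -0.2 -1 0.5 0",
)

```text
clock: 2.85
ee_pos: [510.4, -253.4, 161.0]
ee_rot: [[-0.998, 0.057, 0.008], [0.057, 0.998, -0.002], [-0.008, -0.002, -1.0]]
ft_force: [1.7, -0.4, -1.1]
finger_gap: 85.3
```

```bash
python3 -c "
from h import *
import cv2
from plant import snapshot
mv((507,-268.3,70))
s=snapshot('scene');t=snapshot('top')
a=cv2.resize(s[170:340,230:400],(400,400),interpolation=2);b=cv2.resize(t[150:280,290:420],(400,400),interpolation=2)
cv2.imwrite('pics/pre.png',cv2.hconcat([a,b]))"
```

```text
pos [ 510.4 -253.4  161. ] t 2.85 jaw 86.75 tilt 0.48 gap 85.3 F [ 1.7 -0.4 -1.1] j [ 18.  29.   3. 117.  -3.  33. 111.]
frac for (507, -268.3, 70) [ 0.0165 -0.0746  0.4552]
```

View pics/pre.png

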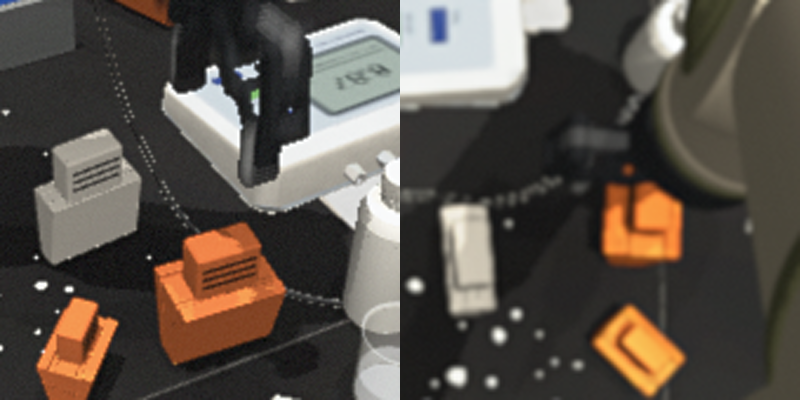

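The gripper hangs above the wedge. The bottle at scene pixel (397,270) is close, so I'll measure its clearance before going down.

```bash
python3 -c "
from h import *
print(px('top',386,156,110),px('top',374,170,20),px('scene',402,243,110),px('scene',393,300,0), px('top',407,183,60))
mv((507,-268.3,110))"
```

```text
[ 622.4 -293.7  110. ] [ 618. -290.   20.] [ 632.2 -279.3  110. ] [ 626.1 -290.8    0. ] [ 579.6 -349.8   60. ]
pos [ 504.9 -249.1  154.7] t 2.95 jaw 86.92 tilt 0.5 gap 85.7 F [-0.4  1.2  0.8] j [ 18.  30.   3. 117.  -3.  33. 111.]
frac for (507, -268.3, 110) [-0.0174 -0.0963  0.2227]
```

servo_tool(
  plan="0 0 0 -0.018 -0.096 0.22 0;0 0 0 -0.018 -0.096 0.22 0;0 0 0 -0.018 -0.096 0.22 0;0 0 0 -0.018 -0.096 0.22 0",
)

```text
clock: 3.45
ee_pos: [509.7, -271.2, 117.3]
ee_rot: [[-0.998, 0.055, 0.002], [0.055, 0.998, -0.0], [-0.002, -0.0, -1.0]]
ft_force: [-0.3, 0.5, 0.2]
finger_gap: 85.1
```

```bash
python3 -c "
from h import *
mv((507,-268.3,70))"
```

```text
pos [ 509.7 -271.2  117.3] t 3.45 jaw 86.83 tilt 0.14 gap 85.1 F [-0.3  0.5  0.2] j [ 21.  34.   3. 117.  -3.  29. 112.]
frac for (507, -268.3, 70) [0.0147 0.0139 0.2363]
```

servo_tool(
  plan="0 0 0 0.015 0.014 0.12 0;0 0 0 0.015 0.014 0.236 0;0 0 0 0.015 0.014 0.236 0;0 0 0 0.015 0.014 0.236 0;0 0 0 0.015 0.014 0.236 0",
)

```text
clock: 4.08
ee_pos: [506.4, -269.3, 69.3]
ee_rot: [[-0.998, 0.057, 0.002], [0.057, 0.998, -0.001], [-0.002, -0.001, -1.0]]
ft_force: [0.7, 0.6, 0.0]
finger_gap: 85.4
```

```bash
python3 -c "
from h import *
import cv2
from plant import snapshot
mv((507,-268.3,70))
s=snapshot('scene')
cv2.imwrite('pics/pre2.png',cv2.resize(s[200:350,230:400],None,fx=4,fy=4,interpolation=2))"
```

```text
pos [ 506.4 -269.3   69.3] t 4.075 jaw 86.75 tilt 0.11 gap 85.4 F [0.7 0.6 0. ] j [ 21.  38.   2. 119.  -3.  23. 113.]
frac for (507, -268.3, 70) [-0.0029  0.0053 -0.0033]
```

View pics/pre2.png

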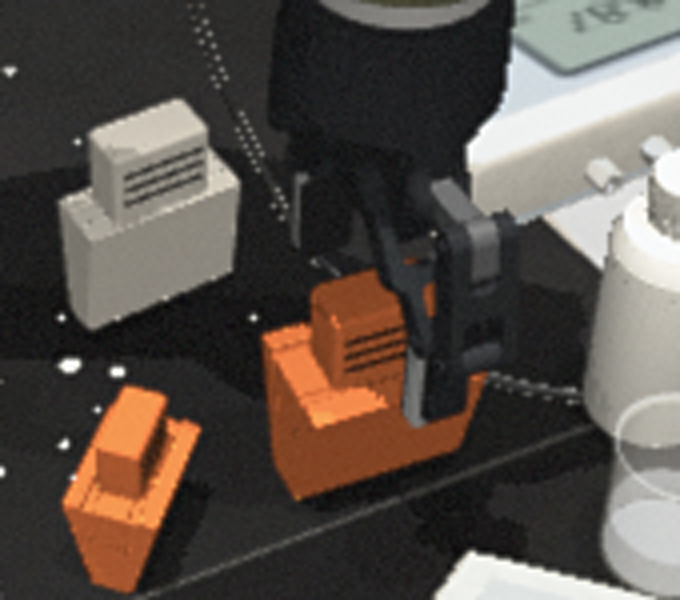

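The fingers straddle the grip block, and the front fingertip is at about scene pixel (338,306). I'll check its height before closing.

```bash
python3 -c "
from h import *
for z in (55,62,70,75): print(z,proj('scene',(500,-316,z)),proj('scene',(512,-320,z)))
# pad lower-left corner: y=-311,x=495
for z in (55,62,70,75): print(z,proj('scene',(495,-311,z)))"
```

```text
55 [334.93610076 313.98393358] [343.69412651 313.17571712]
62 [335.26659163 310.67946988] [344.07714516 309.87125283]
70 [335.6492365  306.85353636] [344.52059856 306.04539227]
75 [335.89111283 304.43509884] [344.80090826 303.62704164]
55 [330.10583283 312.68237641]
62 [330.40621393 309.37910777]
70 [330.75398507 305.5546943 ]
75 [330.97381025 303.13729314]
```

servo_tool(
  plan="0 0 0 0 0.004 0.005 1;0 0 0 0 0.004 0.005 1;0 0 0 0 0.004 0.005 1;0 0 0 0 0.004 0.005 1;0 0 0 0 0.004 0.005 1;0 0 0 0 0.004 0.005 1;0 0 0 0 0.004 0.005 1;0 0 0 0 0.004 0.005 1",
)

```text
clock: 5.12
ee_pos: [505.8, -268.3, 67.1]
ee_rot: [[-0.998, 0.057, 0.0], [0.057, 0.998, -0.0], [-0.0, -0.0, -1.0]]
ft_force: [-0.1, -0.7, 1.9]
finger_gap: 23.4
```

servo_tool(
  plan="0 0 0 0 0 -0.3 1;0 0 0 0 0 -0.6 1;0 0 0 0 0 -0.6 1;0 0 0 0 0 -0.6 1;0 0 0 0 0 -0.6 1",
)

```text
clock: 5.75
ee_pos: [505.0, -267.8, 185.6]
ee_rot: [[-0.998, 0.057, -0.002], [0.057, 0.998, 0.001], [0.003, 0.001, -1.0]]
ft_force: [-0.7, 0.5, -0.9]
finger_gap: 23.4
```

```bash
python3 -c "
from h import *
import cv2
from plant import snapshot
mv((495,-70,190))
s=snapshot('scene')
cv2.imwrite('pics/lift.png',cv2.resize(s[120:350,200:400],None,fx=2.6,fy=2.6,interpolation=2))"
```

```text
pos [ 505.  -267.8  185.6] t 5.75 jaw 86.76 tilt 0.15 gap 23.4 F [-0.7  0.5 -0.9] j [ 20.  28.   4. 115.  -3.  37. 112.]
frac for (495, -70, 190) [ 0.1059  0.9847 -0.0208]
```

View pics/lift.png

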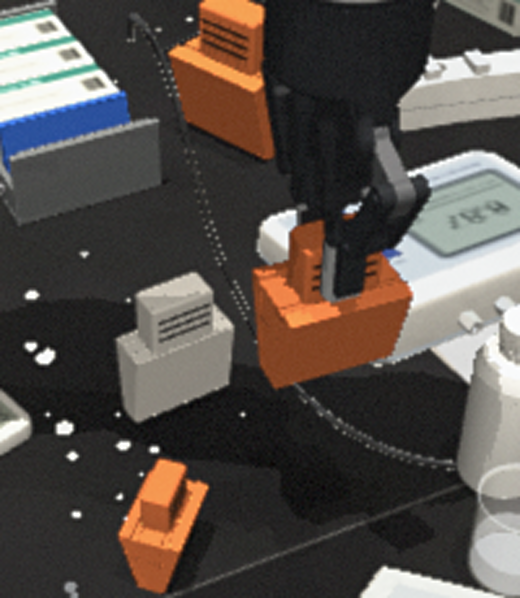

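Wedge held (gap 23.4, hanging upright); its centre is 22 mm below the TCP. I'll carry it over the white wedge with its foot at about z = 130.

servo_tool(
  plan="0 0 -0.025 0.1 0.3 -0.1 1;0 0 -0.025 0.1 0.98 -0.1 1;0 0 -0.025 0.1 0.98 -0.1 1;0 0 -0.025 0.1 0.98 -0.1 1;0 0 -0.025 0.1 0.98 -0.1 1;0 0 -0.025 0.1 0.98 -0.1 1",
)

```text
clock: 6.55
ee_pos: [496.7, -73.2, 206.7]
ee_rot: [[-1.0, -0.02, -0.001], [-0.02, 1.0, -0.001], [0.001, -0.001, -1.0]]
ft_force: [-0.4, -0.1, -0.8]
finger_gap: 23.2
```

```bash
python3 -c "
from h import *
mv((495,101,180))"
```

```text
pos [496.7 -73.2 206.7] t 6.55 jaw 91.13 tilt 0.06 gap 23.2 F [-0.4 -0.1 -0.8] j [ -0.  22.   3. 123.  -2.  36.  95.]
frac for (495, 101, 180) [-0.0088  0.8712  0.1327]
```

servo_tool(
  plan="0 0 0 -0.009 0.4 0 1;0 0 0 -0.009 0.87 0.13 1;0 0 0 -0.009 0.87 0.13 1;0 0 0 -0.009 0.87 0.13 1;0 0 0 -0.009 0.87 0.13 1;0 0 0 -0.009 0.87 0.13 1;0 0 0 -0.009 0.87 0.13 1",
)

```text
clock: 7.42
ee_pos: [495.2, 101.0, 181.3]
ee_rot: [[-1.0, -0.019, 0.0], [-0.019, 1.0, -0.0], [-0.0, -0.0, -1.0]]
ft_force: [-0.2, -0.2, 0.1]
finger_gap: 23.2
```

```bash
python3 -c "
from h import *
import cv2
from plant import snapshot
mv((495,101,145))
s=snapshot('scene');t=snapshot('top')
a=cv2.resize(s[80:210,160:290],(400,400),interpolation=2);b=cv2.resize(t[160:290,85:215],(400,400),interpolation=2)
cv2.imwrite('pics/over.png',cv2.hconcat([a,b]))"
```

```text
pos [495.2 101.  181.3] t 7.425 jaw 91.1 tilt 0.03 gap 23.2 F [-0.2 -0.2  0.1] j [-19.  24.   2. 124.  -2.  32.  75.]
frac for (495, 101, 145) [0.0013 0.0002 0.1817]
```

View pics/over.png

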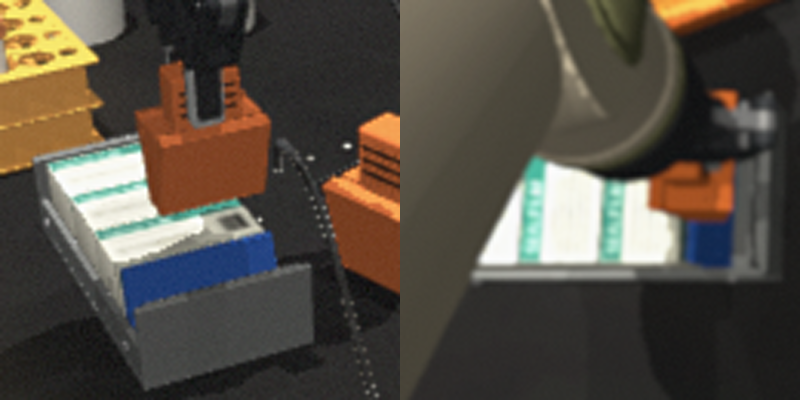

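servo_tool(
  plan="0 0 0 0 -0.003 0.12 1;0 0 0 0 -0.003 0.24 1;0 0 0 0 -0.003 0.24 1;0 0 0 0 -0.003 0.24 1;0 0 0 0 -0.003 0.24 1",
)

```text
clock: 8.15
ee_pos: [495.4, 102.0, 134.0]
ee_rot: [[-1.0, -0.022, 0.001], [-0.022, 1.0, 0.0], [-0.001, 0.0, -1.0]]
ft_force: [-0.3, 0.8, -0.7]
finger_gap: 23.0
```

```bash
python3 -c "
from h import *
import cv2
from plant import snapshot
mv((495,101,112))
s=snapshot('scene');t=snapshot('top')
a=cv2.resize(s[80:210,160:290],(400,400),interpolation=2);b=cv2.resize(t[160:290,85:215],(400,400),interpolation=2)
cv2.imwrite('pics/over2.png',cv2.hconcat([a,b]))"
```

```text
pos [495.4 102.  134. ] t 8.15 jaw 91.24 tilt 0.09 gap 23.0 F [-0.3  0.8 -0.7] j [-19.  29.   2. 126.  -2.  26.  75.]
frac for (495, 101, 112) [ 0.0024 -0.0049  0.1099]
```

View pics/over2.png

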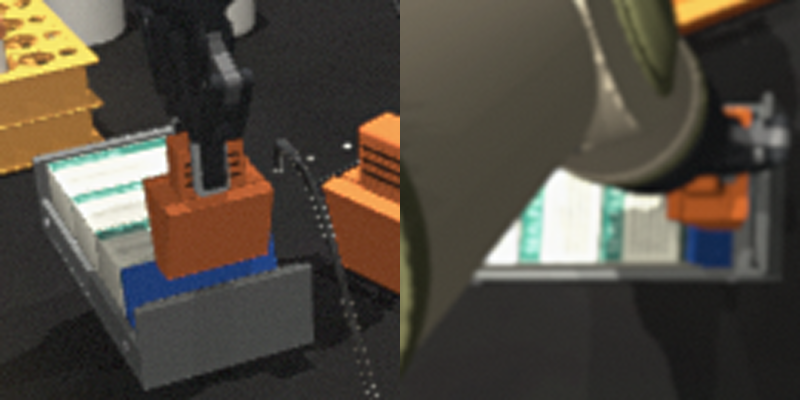

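servo_tool(
  plan="0 0 0 0 -0.005 0.06 1;0 0 0 0 -0.005 0.12 1;0 0 0 0 -0.005 0.12 1;0 0 0 0 -0.005 0.12 1",
)

```text
clock: 8.75
ee_pos: [494.9, 100.9, 108.8]
ee_rot: [[-1.0, -0.022, -0.001], [-0.022, 1.0, -0.0], [0.001, -0.0, -1.0]]
ft_force: [-0.4, 0.2, -1.7]
finger_gap: 23.0
```

```bash
python3 -c "
from h import *
mv((495,102,92))"
```

```text
pos [494.9 100.9 108.8] t 8.75 jaw 91.25 tilt 0.04 gap 23.0 F [-0.4  0.2 -1.7] j [-19.  31.   1. 127.  -2.  22.  75.]
frac for (495, 102, 92) [-0.0009  0.0057  0.084 ]
```

servo_tool(
  plan="0 0 0 0 0.003 0.03 1;0 0 0 0 0.005 0.06 1;0 0 0 0 0.005 0.09 1;0 0 0 0 0.005 0.09 1",
)

```text
clock: 9.25
ee_pos: [495.2, 102.6, 90.7]
ee_rot: [[-1.0, -0.022, 0.0], [-0.022, 1.0, 0.001], [-0.0, 0.001, -1.0]]
ft_force: [0.1, 2.9, -0.8]
finger_gap: 23.1
```

```bash
python3 -c "
from h import *
mv((495,102,77))"
```

```text
pos [495.2 102.6  90.7] t 9.25 jaw 91.29 tilt 0.04 gap 23.1 F [ 0.1  2.9 -0.8] j [-19.  33.   1. 127.  -2.  20.  75.]
frac for (495, 102, 77) [ 0.001  -0.0033  0.0685]
```

servo_tool(
  plan="0 0 0 0 0.003 0.02 1;0 0 0 0 0.003 0.04 1;0 0 0 0 0.003 0.04 1",
)

```text
clock: 9.62
ee_pos: [495.8, 104.5, 83.4]
ee_rot: [[-1.0, -0.023, 0.002], [-0.023, 1.0, 0.002], [-0.002, 0.002, -1.0]]
ft_force: [0.2, 8.3, 1.1]
finger_gap: 23.3
```

servo_tool(
  plan="0 0 0 0 0 0.01 1;0 0 0 0 0 0.02 1;0 0 0 0 0 0.02 1",
)

```text
clock: 10.0
ee_pos: [496.2, 105.4, 80.0]
ee_rot: [[-1.0, -0.024, 0.003], [-0.024, 1.0, 0.003], [-0.003, 0.003, -1.0]]
ft_force: [-1.4, 11.2, 10.3]
finger_gap: 23.2
```

```bash
python3 -c "
from h import *
import cv2
from plant import snapshot
mv((495,102,77))
s=snapshot('scene');t=snapshot('top')
a=cv2.resize(s[80:210,160:290],(400,400),interpolation=2);b=cv2.resize(t[160:290,85:215],(400,400),interpolation=2)
cv2.imwrite('pics/in1.png',cv2.hconcat([a,b]))"
```

```text
pos [496.2 105.4  80. ] t 10.0 jaw 91.39 tilt 0.27 gap 23.2 F [-1.4 11.2 10.3] j [-19.  34.   1. 127.  -2.  18.  75.]
frac for (495, 102, 77) [ 0.0065 -0.0169  0.0149]
```

View pics/in1.png

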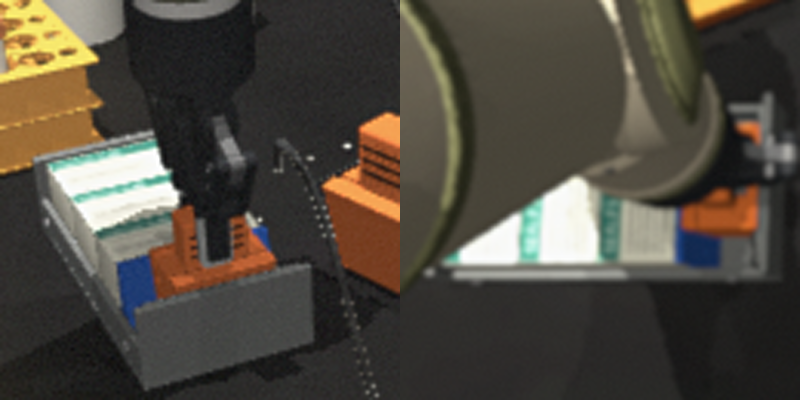

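servo_tool(
  plan="0 0 0 0 0.02 0 1;0 0 0 0 0.02 0.015 1;0 0 0 0 0.02 0.03 1;0 0 0 0 0.02 0.03 1;0 0 0 0 0.02 0.03 1",
)

```text
clock: 10.72
ee_pos: [495.7, 106.8, 76.4]
ee_rot: [[-1.0, -0.021, 0.004], [-0.021, 1.0, 0.001], [-0.004, 0.001, -1.0]]
ft_force: [-7.4, 1.4, 54.2]
finger_gap: 23.0
```

```bash
python3 -c "
from h import *
mv((495,102,77))"
```

```text
pos [495.7 106.8  76.4] t 10.725 jaw 91.22 tilt 0.22 gap 23.0 F [-7.4  1.4 54.2] j [-19.  35.   1. 128.  -2.  18.  75.]
frac for (495, 102, 77) [ 0.0038 -0.024  -0.0031]
```

Hard stop at 54 N, with the wedge centre at about z = 54 where fully home is 55. I'll unload, open and back off.

servo_tool(
  plan="0 0 0 0 0 -0.02 1;0 0 0 0 0 -0.02 1;0 0 0 0 0 -0.02 0;0 0 0 0 0 -0.02 0;0 0 0 0 0 -0.02 0;0 0 0 0 0 -0.02 0;0 0 0 0 0 -0.02 0;0 0 0 0 0 -0.02 0",
)

```text
clock: 11.72
ee_pos: [494.9, 106.5, 77.1]
ee_rot: [[-1.0, -0.022, 0.0], [-0.022, 1.0, -0.0], [-0.0, -0.0, -1.0]]
ft_force: [-0.7, 0.0, 0.9]
finger_gap: 85.5
```

servo_tool(
  plan="0 0 0 0 0 -0.1 0;0 0 0 0 0 -0.3 0;0 0 0 0 0 -0.5 0;0 0 0 0 0 -0.7 0;0 0 0 0 0 -0.7 0",
)

```text
clock: 12.35
ee_pos: [496.2, 106.8, 219.9]
ee_rot: [[-1.0, -0.022, 0.005], [-0.022, 1.0, 0.002], [-0.005, 0.002, -1.0]]
ft_force: [-0.1, 0.8, -1.1]
finger_gap: 85.4
```

servo_tool(
  plan="0 0 0 0 -1 0 0;0 0 0 0 -1 0 0;0 0 0 0 -1 0 0;0 0 0 0 -1 0 0;0 0 0 0 -1 0 0",
)

```text
clock: 12.98
ee_pos: [498.8, -93.9, 216.4]
ee_rot: [[-1.0, -0.02, -0.001], [-0.02, 1.0, 0.0], [0.001, 0.0, -1.0]]
ft_force: [0.4, 0.6, -0.2]
finger_gap: 85.0
```

```bash
python3 -c "
from h import *
import cv2
from plant import snapshot
mv((495,106.5,180))
s=snapshot('scene');t=snapshot('top')
cv2.imwrite('pics/fs.png',s);cv2.imwrite('pics/ft.png',t)
a=cv2.resize(s[80:210,160:290],(400,400),interpolation=2);b=cv2.resize(t[160:290,85:215],(400,400),interpolation=2)
cv2.imwrite('pics/out1.png',cv2.hconcat([a,b]))"
```

```text
pos [498.8 -93.9 216.4] t 12.975 jaw 91.14 tilt 0.06 gap 85.0 F [ 0.4  0.6 -0.2] j [  2.  21.   3. 121.  -2.  37.  98.]
frac for (495, 106.5, 180) [-0.0011  1.0022  0.1823]
```

View pics/out1.png

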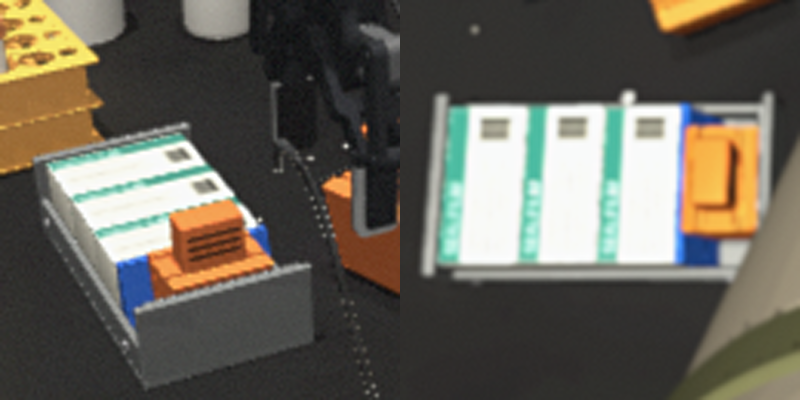

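View pics/fs.png

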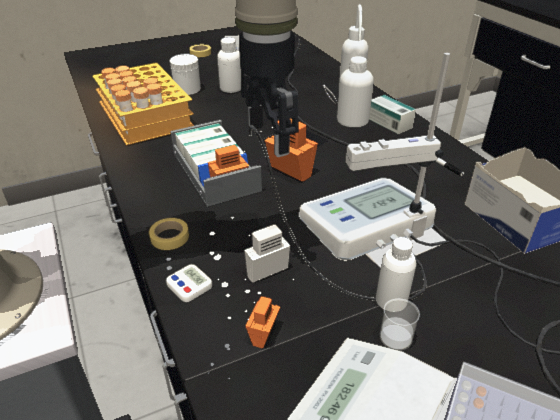

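The wedge sits square in the gap and the cartons look closed up. I'll measure its height and the plate's travel.

```bash
python3 -c "
import cv2
s=cv2.imread('pics/fs.png');t=cv2.imread('pics/ft.png');t0=cv2.imread('pics/top0.png')
a=cv2.resize(s[135:205,190:270],(640,560),interpolation=2);cv2.imwrite('pics/zs.png',a)
b=cv2.vconcat([cv2.resize(i[187:255,90:215],(500,272),interpolation=2) for i in (t0,t)]);cv2.imwrite('pics/zt.png',b)"
```

```text
(no output)
```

View pics/zs.png

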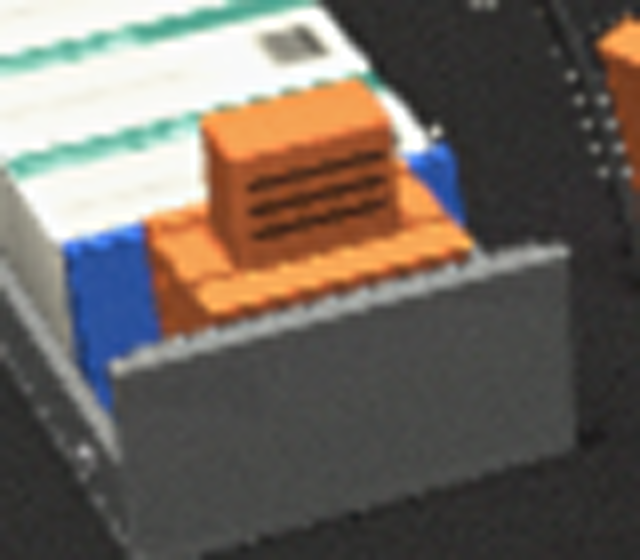

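View pics/zt.png

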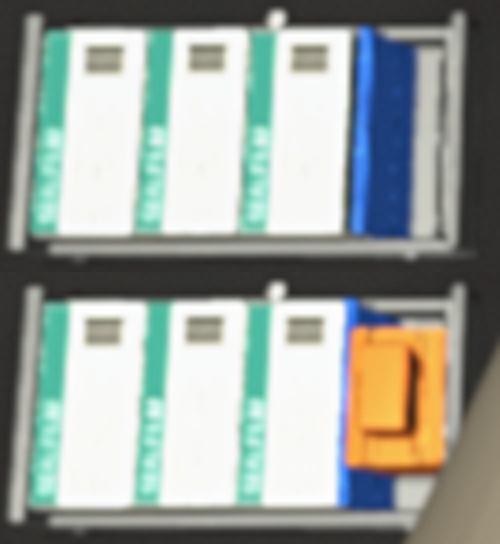

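```bash
python3 -c "
from h import *
T=np.mean([(363,341),(408,344),(407,432),(362,430)],0)-[0,272]; T=T/4+[90,187]
S=np.mean([(203,120),(362,82),(392,122),(220,163)],0)/8+[190,135]
for z in (95,100,105): print(z,px('top',*T,z),px('scene',*S,z))
# plate carton side edge and white wedge
for v in (0,): print([px('top',90+a/4,187+b/4,58) for a,b in((354,130),(344,400-272))])
print('white',px('scene',235+143/4.5,220+56/4.5,90), 'now see fs')"
python3 - <<'E'
import cv2,numpy as np
a=cv2.imread('pics/scene0.png');b=cv2.imread('pics/fs.png')
t=cv2.cvtColor(a,6)[225:280,244:292];g=cv2.cvtColor(b,6)
print(cv2.minMaxLoc(cv2.matchTemplate(g,t,cv2.TM_CCOEFF_NORMED))[1::2])
E
```

```text
95 [496.3 103.3  95. ] [498.7 109.2  95. ]
100 [495.5 102.2 100. ] [496.1 101.2 100. ]
105 [494.7 101.1 105. ] [493.4  93.1 105. ]
[array([493.9, 126.8,  58. ]), array([494.9, 132. ,  58. ])]
white [ 469.5 -149.    90. ] now see fs
(0.9946889281272888, (244, 225))
```

```bash
python3 -c "
from h import *
for z,pts in ((99.5,[(363,341),(408,344),(407,432),(362,430)]),(65.5,[(349,327),(446,330),(441,470),(345,466)])):
  P=np.array([px('top',90+a/4,187+(b-272)/4,z) for a,b in pts]);print(P[:,:2].tolist(),P.mean(0))
for z,pts in ((99.5,[(203,120),(362,82),(392,122),(220,163)]),(65.5,[(148,222),(205,300),(475,243)])):
  print([px('scene',190+a/8,135+b/8,z)[:2].tolist() for a,b in pts])
"

```

```text
[[518.3, 114.4], [517.1, 92.2], [473.4, 90.2], [474.0, 112.2]] [495.7  102.25  99.5 ]
[[531.8, 130.0], [531.1, 80.2], [458.7, 79.0], [460.0, 127.5]] [495.4   104.175  65.5  ]
[[476.4, 112.4], [518.3, 112.7], [517.9, 91.5], [473.4, 91.6]]
[[463.9, 126.5], [464.9, 86.5], [534.5, 82.0]]
```

```bash
python3 -c "
import cv2
a=cv2.imread('pics/top0.png').astype(int);b=cv2.imread('pics/ft.png').astype(int)
for y in (200,236,243):
  for i in (a,b): print(y,[tuple(v) for v in i[y,172:190]][:18:1] if 0 else (i[y,100:192,2]).tolist()[68:])
  for i in (a,b): print('  B',(i[y,168:200,0]).tolist())
  # carton gaps
"

```

```text
200 [159, 157, 159, 186, 230, 247, 250, 250, 242, 175, 86, 54, 69, 73, 61, 39, 28, 28, 29, 27, 27, 26, 26, 23]
200 [159, 164, 194, 235, 249, 251, 249, 224, 134, 86, 110, 128, 140, 129, 107, 111, 127, 143, 149, 147, 147, 156, 181, 208]
  B [139, 137, 139, 166, 223, 247, 251, 251, 242, 170, 97, 150, 230, 246, 231, 161, 118, 120, 122, 122, 121, 115, 111, 116, 124, 132, 154, 172, 178, 179, 179, 174]
  B [140, 143, 173, 229, 249, 251, 248, 244, 239, 227, 195, 147, 118, 116, 117, 119, 121, 124, 121, 117, 118, 126, 147, 167, 173, 171, 168, 167, 168, 167, 167, 164]
236 [248, 248, 248, 248, 249, 250, 245, 200, 111, 54, 59, 66, 55, 41, 34, 28, 29, 30, 29, 32, 35, 29, 28, 40]
236 [249, 249, 249, 250, 251, 241, 169, 93, 78, 87, 94, 96, 95, 102, 111, 122, 132, 138, 138, 138, 139, 140, 141, 142]
  B [247, 247, 247, 247, 249, 251, 245, 193, 104, 96, 179, 232, 223, 178, 140, 122, 122, 122, 125, 132, 138, 129, 123, 124, 137, 165, 188, 195, 195, 192, 165, 117]
  B [249, 248, 248, 249, 250, 248, 247, 247, 232, 157, 110, 104, 97, 88, 78, 68, 61, 56, 47, 39, 35, 33, 33, 34, 33, 32, 32, 33, 33, 34, 38, 56]
243 [250, 250, 250, 250, 250, 251, 243, 184, 99, 59, 72, 77, 58, 34, 26, 27, 28, 29, 29, 27, 27, 26, 27, 51]
243 [251, 251, 251, 251, 253, 240, 160, 79, 54, 38, 29, 28, 27, 27, 29, 31, 32, 29, 27, 52, 110, 170, 201, 209]
  B [250, 251, 251, 250, 251, 252, 243, 179, 105, 138, 217, 241, 215, 150, 120, 121, 123, 123, 123, 121, 121, 121, 122, 126, 144, 175, 193, 197, 197, 193, 170, 127]
  B [252, 252, 251, 251, 251, 251, 248, 243, 230, 170, 127, 123, 125, 124, 126, 131, 133, 129, 124, 128, 148, 179, 196, 200, 198, 200, 199, 187, 159, 119, 96, 97]
```

```bash
python3 -c "
from plant import *
print(observe()['clock'],job_done())"
```

```text
the job is handed in; nothing more can be done
13.075 None
```

The thick orange wedge is down in the gap and released, and the job was handed in at 13.1 s. No verdict came back, so the checks below are my own.

I took the middle-sized orange wedge (measured 52 × 73 mm across the top) and carried it over the white one. I pressed it down until it stopped hard at about 54 N. That is more than the suggested 22 N, but under the 120 N wrist limit. I then unloaded, opened the gripper and backed the arm clear.

| Check | Result |
|---|---|
| Wedge height | From both cameras, its centre is about 54.5 mm above the bench; fully home is 55 mm |
| Wedge position | About (495, 102–104) mm, near my slot estimate of (495, 102) |
| Tilt | At most about 3°, within the 10° limit |
| Blue plate | Moved about 8–9 mm, so the slack (6–9 mm at the start) is taken up; the gap between cartons and plate has closed |
| White wedge | At the same pixels as at the start, so not moved |
| Robot | Touching nothing, with the arm well clear |

Two measurements disagreed:
- **Wedge position along the row:** the arm read y = 106.5 mm at release, but the cameras put the wedge at 102–104 mm. I think the wall pushed the arm sideways during the press; either value is well inside the 25 mm limit.
- **Plate travel:** a coarser reading of the plate edge gave only about 5 mm. I relied on the finer edge measurement in the table.

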